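Seat a canister in the bench channel and unscrew its tight cap

TASK

Put the closed blue canister upright on the bench in the green channel and push it against the wooden block until you feel it stop. Then, with the channel keeping the canister from turning, unscrew the tight red cap anticlockwise, stop turning once the threads let go, and lift it straight off. Finish while still holding the cap level, about 2 to 6 cm above the open mouth, with the canister left standing in place against the block and the cans, tub and bowl undisturbed.

Things in the scene. Friction and masses are not known exactly. Their poses are not given: they have to be found in the camera images.
- jar: Blue canister, loose, 0.45 to 0.7 kg: square body 70 x 70 mm, 74 mm high, sides along its x and y, then a shoulder and a round neck 41 mm across with an open mouth 120 mm above the underside. Origin: centre of the underside; z up. On the bare bench it would turn with the cap. Two thread ridges on the neck hold the cap.
- jar_mouth (a point): Centre of the canister's mouth rim, 120 mm above the canister's underside, on its axis.
- cap: Round red cap, 58 mm across, 28 mm high, 95 g, closed tight; may be gripped across its sides at any yaw, and the closed canister lifted by it. Origin: on the axis at the skirt's lower edge, 103 mm above the canister's underside while closed. Unscrews anticlockwise from above, up to 0.6 N m, without rising; once free, a sprung liner inside pushes it up, 17 N falling to 10 N over 3 mm.
- cap_mark (a point): Outer end of the white line on the cap's top: 26 mm out from the axis along the cap's own x, on the top face. Its bearing about the canister's axis, from the canister's x axis, is 12 to 26 degrees at the start; the threads let go at about 87 degrees (61 to 75 degrees of turn) and it would run against the next thread's end at about 150 degrees.
- dock: Green steel channel bolted to the bench: two parallel walls 200 mm long, 50 mm high, 14 mm thick, 77 mm apart inside, open above, no floor, with a flared mouth (to 137 mm from the origin) at its own -x end. Origin: on the bench, midway between the walls; x along the channel, inwards. A canister in it can turn by only about 0.1 rad.
- stop: Wooden block 36 mm (along the channel) x 72 x 45 mm high, its clamp screw reaching 51 mm, fixed between the channel's walls as end stop; where along the channel varies. Origin: centre of its underside, axes as the channel's. The canister seats against its -x face, 18 mm from its origin: the canister's axis is then 53 mm from it.
- tub: A bystander: leave it where it stands. Yellow plastic tub 150 x 180 x 80 mm; origin centre of the underside.
- bowl: A bystander: leave it where it stands. Stainless bowl 120 mm across, 50 mm high; origin centre of the underside.
- can0: A bystander: leave it where it stands. Crushed drinks can, bare aluminium, 68 mm across and 38 mm high; origin centre of the underside.
- can1: A bystander: leave it where it stands. Crushed drinks can, green, 68 mm across and 38 mm high; origin centre of the underside.
- can2: A bystander: leave it where it stands. Crushed drinks can, red, 68 mm across and 38 mm high; origin centre of the underside.
- can3: A bystander: leave it where it stands. Crushed drinks can, copper-coloured, 68 mm across and 38 mm high; origin centre of the underside.
- can4: A bystander: leave it where it stands. Crushed drinks can, yellow, 68 mm across and 38 mm high; origin centre of the underside.

How it is judged:
By the outcome, as a careful person would: the job done as asked, in the order asked, and still so for the second after the job is handed in, while the arm keeps its last pose, push and grip.
It also fails if it takes over 50 s, if anything falls off the work surface, if the arm or the gripper's body presses on something with over 40 N, if the wrist force passes 120 N, or if a joint passes its speed limit or range.

ROBOT

A 6-joint arm with a two-finger parallel gripper is mounted at the origin on the work surface. World frame = base frame: x ahead of the robot, y to its left, z up, the work surface at z = 0. Lengths are in m, angles in rad, forces in N, time in s.
With the tool pointing down it reaches from about 0.25 to 0.775 m from the base axis. Payload 4 kg.
Tool frame: the origin (TCP) lies on the centre line of the jaws, within the pads' length; the fingertips stand 11 mm ahead of it and the grasp point (between the pads) lies 8 mm behind it; y points along the fingers, x is the direction in which the jaws open and shut, and the axes are right-handed (so a half turn about y gives the same grasp; the last joint's range is limited). The gripper opens to 85 mm and grips with 20 to 120 N. Pads are 22 mm wide; open, the fingers measure 114 mm over their backs; the gripper's body (76 mm by 85 mm) begins 54 mm behind the grasp point. The pads swing forward as they close: fully open they stand 13 mm farther back than shut.
Start: joints at [1.225, 0.087, 1.371, -0, 1.684, -0.103], TCP at [0.132, 0.534, 0.203] pointing down, gripper open.
Joint ranges: [-3.1, 3.1], [-0.76, 2.03], [0.27, 2.55], [-1.08, 4.22], [0.17, 2.65], [-2.57, 2.57]. Speed limits (rad/s): [2.79, 2.79, 3.14, 3.14, 3.14, 3.14].

INTERFACE

Orientations are given as a rotation vector (axis times angle).
In Python, from workcell import bot, optics, sign_off gives the robot as it stands.
- The arm moves only by the shell command python3 -m pendant 'ROWS'. ROWS is JSON, a list of rows, each an object with "xyz": the shift along the world's x, y, z normalised to -1 to 1, where 1 is 30 cm, a list of three; "turn": the turn, a rotation vector about the world's x, y, z normalised to -1 to 1, where 1 is 360 degrees, a list of three; "claw": the gripper's target within -1 to 1 (fully open at 1, half-way at 0, shut at -1). In form: [{"xyz": [x, y, z], "turn": [rx, ry, rz], "claw": claw}, ...]. A call has 1 to 20 rows; each row shifts and turns the commanded pose from where the row before left it; what a row does not reach is not made up. A row lasts 1/8 s, in which the tool goes at most 62.5 mm and 10.7 degrees, less where a joint would pass 70% of its speed; a pose out of reach is approached as far as the arm can. A call with a number of a shift or a turn outside -1 to 1 is refused whole. A call with a gripper value outside its range is refused whole. The fingers move at their own pace and stop on an object; the grip force is fixed at half the most. Time passes only in rows, so rows that do not move let the fingers close. It gives the time, the measured TCP pose, the force and the opening at its end, in the units of the state.
- bot.sense(): the state, without advancing time (a new reading comes with each control period).
- optics.camera(name): name is "side" or "top"; returns the picture (400x640x3 uint8, blue, green, red); there is no depth.
- optics.calibration(name): a dict with "K" (3x3 intrinsics, pixels), "k1" (the pictures are not rectified: a ray, as slopes to the right and down, at radius r is drawn at 1 + k1 r^2 times it, then the intrinsics apply), "R" (3x3) and "t" (3): a world point X has camera coordinates R X + t. Camera axes: x right, y down, z forward; pixel columns grow to the right and rows downward; lengths in m; the calibration is good to about 2 mm. A picture is of the moment at which its call begins. calibration takes no time and is no camera call.
- sign_off(): hands the job in, once; it reports no verdict.
The state is a dict: "time": time; "q": joint angles; "dq": joint speeds; "joint_efforts": joint torques, N m; "tool_pos": TCP position; "tool_rot": TCP orientation; "force": force on the tool from outside, world axes, zero at the start; "wrist_torque": the same for the moment, N m; "finger_gap": finger opening in m.
Only numpy, scipy, OpenCV 4.12 (cv2) and the standard library are available. Lean on these libraries where they do the work, as an engineer would, in place of code of your own. Each camera call takes 0.05 s, during which the arm holds its last target. There are 200 camera calls.

## Working session

There is one attempt and no reset: what is moved stays moved. The work goes in short steps, Python scripts to look and compute and a shell command to move; the robot and the scene stay as the last step left them, time stands still between calls to the robot, and variables do not carry over. Pictures are saved under pics/ and viewed, about 8 in all and at most 12, crops included, and the job is handed in when it is done.

```bash
mkdir -p pics; python3 - <<'E'
from workcell import bot,optics
import cv2
print(bot.sense())
for n in("top","side"):
    cv2.imwrite(f"pics/{n}0.png",optics.camera(n)); print(n,optics.calibration(n))
E
```

```text
{'time': 0.0, 'q': array([ 1.22485642e+00,  8.79960828e-02,  1.37228232e+00, -1.00785993e-05,
        1.68361144e+00, -1.03105122e-01]), 'dq': array([-4.07481818e-04,  2.25061772e-03,  1.28632311e-03, -5.57959525e-05,
       -1.53235139e-03,  4.44598995e-04]), 'joint_efforts': array([-1.47404204e-03, -3.51878500e+01, -3.13265598e+01, -4.07326497e-04,
        1.11115267e-02,  2.55222233e-06]), 'tool_pos': array([0.13206633, 0.53332033, 0.20210252]), 'tool_rot': array([-1.31559829, -1.02703615,  1.03027425]), 'force': array([ 0.16259127, -0.04981679,  0.24580026]), 'wrist_torque': array([-0.03985006,  0.00174603, -0.03978951]), 'finger_gap': 0.08524877411076513}
top {'K': array([[381.45982537,   0.        , 315.41396373],
       [  0.        , 381.45982537, 192.23839147],
       [  0.        ,   0.        ,   1.        ]]), 'k1': -0.05179758439265915, 'R': array([[-0.13327394, -0.99105806,  0.00647915],
       [-0.96815228,  0.12879006, -0.2146958 ],
       [ 0.21194155, -0.03488616, -0.97665948]]), 't': array([0.02534405, 0.59327113, 0.91472263])}
side {'K': array([[379.87000147,   0.        , 316.36042994],
       [  0.        , 379.87000147, 200.88885907],
       [  0.        ,   0.        ,   1.        ]]), 'k1': 0.006404404268852659, 'R': array([[ 0.79223042, -0.61001681,  0.01582593],
       [-0.31671364, -0.43320828, -0.84381458],
       [ 0.521597  ,  0.66348329, -0.53640142]]), 't': array([-0.46562818,  0.2689329 ,  0.71338076])}
```

View pics/top0.png

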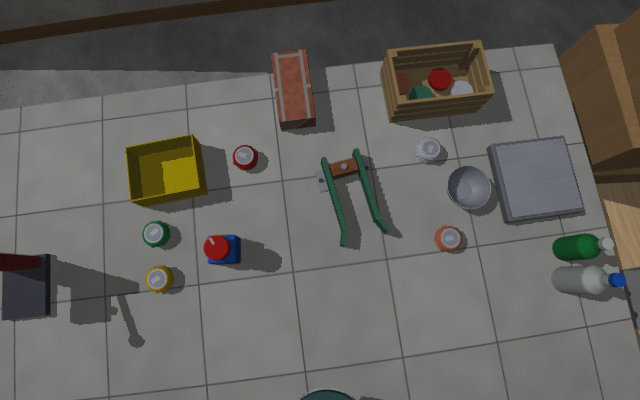

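View pics/side0.png

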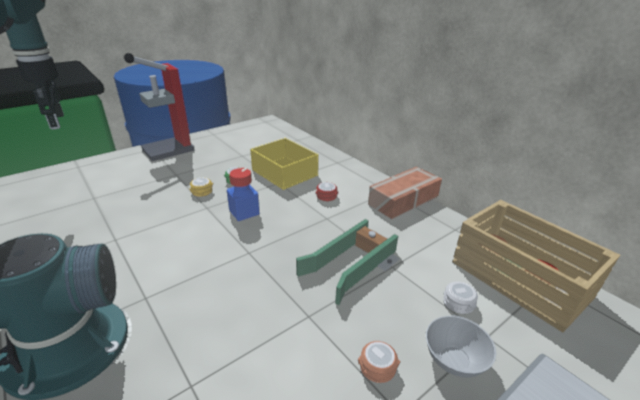

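The overview shows the canister at top (222,248), the channel at (350,195) opening toward the robot with the block at its far end, and cans, tub and bowl to the sides. Next I take zoomed crops to measure from.

```bash
cat > h.py <<'E'
import numpy as np,cv2
from workcell import bot,optics
C={n:optics.calibration(n) for n in("top","side")}
def ray(n,u,v):
    c=C[n];K,R,t=c["K"],np.array(c["R"]),np.array(c["t"])
    x=cv2.undistortPoints(np.array([[[u,v]]],float),K,np.array([c["k1"],0,0,0]))[0,0]
    return -R.T@t, R.T@np.array([x[0],x[1],1])
def atz(n,u,v,z):
    o,d=ray(n,u,v); return o+d*(z-o[2])/d[2]
def proj(n,X):
    c=C[n]; return cv2.projectPoints(np.atleast_2d(np.array(X,float)),cv2.Rodrigues(np.array(c["R"]))[0],np.array(c["t"]),c["K"],np.array([c["k1"],0,0,0,]))[0][:,0]
def crop(n,x,y,w,h,s,grid=10):
    im=optics.camera(n)[y:y+h,x:x+w]; im=cv2.resize(im,None,fx=s,fy=s,interpolation=cv2.INTER_CUBIC)
    for i in range(-x%grid,w,grid):
        cv2.line(im,(i*s,0),(i*s,6),(255,255,255),1); cv2.putText(im,str(x+i),(i*s,16),0,.35,(255,255,255),1)
    for j in range(-y%grid,h,grid):
        cv2.line(im,(0,j*s),(6,j*s),(255,255,255),1); cv2.putText(im,str(y+j),(8,j*s+4),0,.35,(255,255,255),1)
    return im
E
python3 - <<'E'
from h import *
a=crop("top",195,222,60,55,6); b=crop("top",305,140,90,110,5)
im=np.zeros((550,820,3),np.uint8); im[:330,:360]=a; im[:550,365:815]=b
a2=crop("side",215,160,55,70,3); im[335:335+210,:165]=a2
cv2.imwrite("pics/c1.png",im[:, :800])
E
```

```text
(no output)
```

View pics/c1.png

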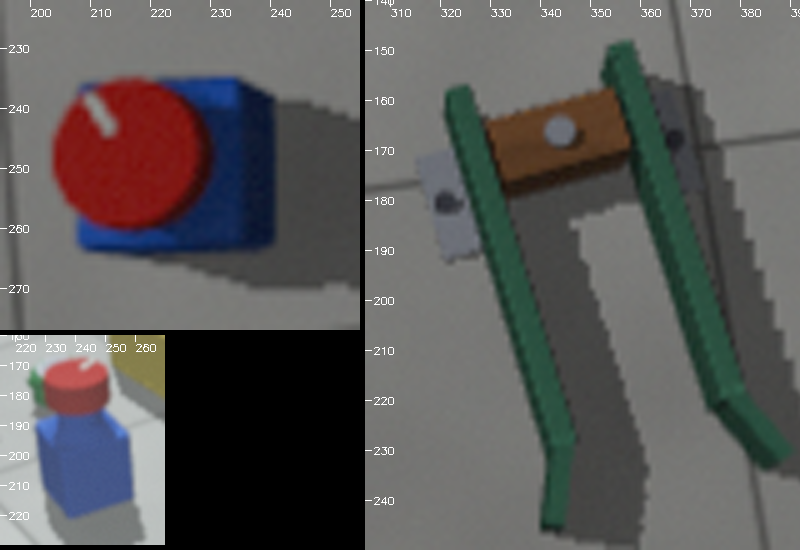

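```bash
cat > fit.py <<'E'
from h import *
from scipy.optimize import minimize
def hull(n,P,m):
    cv2.fillConvexPoly(m,np.round(cv2.convexHull((proj(n,P)*4+1.5).astype(np.float32))).astype(np.int32),1)
def box(x0,x1,y0,y1,z0,z1): return np.array([[x,y,z] for x in(x0,x1) for y in(y0,y1) for z in(z0,z1)])
a=np.linspace(0,2*np.pi,40)
def cyl(r,z0,z1): return np.array([[r*np.cos(t),r*np.sin(t),z] for t in a for z in(z0,z1)])
def pose(P,p):
    c,s=np.cos(p[2]),np.sin(p[2]); return P@np.array([[c,s,0],[-s,c,0],[0,0,1]])+[p[0],p[1],0]
def hsv(im): return cv2.cvtColor(im,cv2.COLOR_BGR2HSV)
def mask(im,lo,hi,roi):
    m=cv2.inRange(hsv(im),lo,hi)>0; o=np.zeros_like(m); x0,y0,x1,y1=roi; o[y0:y1,x0:x1]=m[y0:y1,x0:x1]; return cv2.resize(o.astype(np.uint8),None,fx=4,fy=4,interpolation=cv2.INTER_LINEAR)
def fit(parts,masks,p0,steps):
    def cost(p):
        e=0
        for n,M in masks.items():
            m=np.zeros((1600,2560),np.uint8)
            for P in parts(p): hull(n,P,m)
            e+=(m!=M).sum()/M.sum()
        return e
    best=None
    S=np.vstack([p0]+[np.array(p0)+np.eye(len(p0))[i]*steps[i] for i in range(len(p0))])
    r=minimize(cost,p0,method="Nelder-Mead",options=dict(initial_simplex=S,maxiter=250,xatol=1e-4,fatol=1e-4))
    return r.x,r.fun
E
cat > m1.py <<'E'
from fit import *
T,S=optics.camera("top"),optics.camera("side")
blue=((105,110,40),(130,255,255))
def red(im,roi): return mask(im,(0,150,60),(8,255,255),roi)|mask(im,(172,150,60),(180,255,255),roi)
g0=atz("top",216.5,247.5,.131); print("cap top est",g0)
rt,rs=(195,225,245,275),(220,160,265,220)
capparts=lambda p:[pose(cyl(.029,.103,.131),[p[0],p[1],0])]
MT,MS=red(T,rt),red(S,rs)
for ms in({"top":MT},{"side":MS},{"top":MT,"side":MS}): print("cap",fit(capparts,ms,g0[:2],[.01,.01]))
jp=lambda p:[pose(box(-.035,.035,-.035,.035,0,.074),p),pose(cyl(.029,.103,.131),p),pose(np.vstack([cyl(.029,.103,.131),cyl(.0205,.08,.1)]),p)]
JT=MT|mask(T,*blue,rt); JS=MS|mask(S,*blue,(225,160,265,225))
for y0 in(-.1,.15,.4): print("jar",fit(jp,{"top":JT,"side":JS},[*g0[:2],y0],[.01,.01,.1]))
m=atz("top",210.2,238,.131);print("mark",m)
gr=((60,80,30),(90,255,255))
GT=mask(T,*gr,(305,140,395,250)); GS=mask(S,*gr,(290,215,402,302))
A=np.array([atz("top",305+(u-365)/5,140+v/5,.05) for u,v in((469,88),(575,435),(610,45),(712,405))]);print(A)
d=(A[0]-A[1]);yaw=np.arctan2(d[1],d[0]);c=A.mean(0)
def dp(p):
    o=[]
    for s in(1,-1):
        o.append(pose(box(-.1,.1,*sorted((s*.0385,s*.0525)),0,.05),p))
        f=np.array([[-.1,s*.0385,z] for z in(0,.05)]+[[-.1,s*.0525,z] for z in(0,.05)]+[[-.137,s*(.0385+p[3]),z] for z in(0,.05)]+[[-.133,s*(.0525+p[3]),z] for z in(0,.05)])
        o.append(pose(f,p))
    return o
for ms in({"top":GT},{"side":GS},{"top":GT,"side":GS}):
    r=fit(dp,ms,[c[0],c[1],yaw,.018],[.01,.01,.05,.005]); print("dock",r)
p=r[0]
BT=mask(T,(5,100,40),(20,255,255),(325,155,362,182))
sp=lambda q:[pose(pose(box(-.018,.018,-.036,.036,0,.045),[q[0],0,0]),p[:3])]
for x in(.04,.07): print("stop",fit(sp,{"top":BT},[x],[.01]))
np.save("dock.npy",p)
E
python3 m1.py
```

```text
cap top est [0.47707058 0.1938838  0.131     ]
cap (array([0.47925603, 0.1978053 ]), np.float64(0.24529354343885093))
cap (array([0.47707058, 0.1938838 ]), np.float64(inf))
cap (array([0.47707058, 0.1938838 ]), np.float64(inf))
jar (array([ 0.47823331,  0.19561386, -0.19449916]), np.float64(0.8754007253342238))
jar (array([ 0.47832227,  0.19712197, -0.18354017]), np.float64(0.8760601437495699))
jar (array([ 0.47789727,  0.19664264, -0.21635874]), np.float64(0.8777066939169584))
mark [0.50096419 0.20674219 0.131     ]
[[ 0.684363   -0.09400732  0.05      ]
 [ 0.49364812 -0.12199072  0.05      ]
 [ 0.69833968 -0.17223347  0.05      ]
 [ 0.49954154 -0.19419097  0.05      ]]
dock (array([ 0.59575898, -0.14675458,  0.14125838,  0.01799904]), np.float64(0.2778713920747948))
dock (array([ 0.61215396, -0.1339326 ,  0.70901418, -0.0045148 ]), np.float64(20.238493723849373))
dock (array([ 0.60419442, -0.14044854,  0.76529849, -0.00284389]), np.float64(22.34189066436382))
stop (array([0.0459375]), np.float64(1.4382439024390243))
stop (array([0.0459375]), np.float64(1.4382439024390243))fit.py:19: RuntimeWarning: divide by zero encountered in divide
  e+=(m!=M).sum()/M.sum()
  np.max(np.abs(fsim[0] - fsim[1:])) <= fatol):
```

```bash
python3 - <<'E'
from fit import *
T,S=hsv(optics.camera("top")),hsv(optics.camera("side"))
for u,v in((240,175),(240,185),(235,205),(252,205),(335,248),(320,258),(365,275),(370,238),(345,275)):print("s",u,v,S[v,u])
for u,v in((216,247),(207,250),(225,240),(238,250),(330,190),(337,165),(345,170),(350,168),(360,190)):print("t",u,v,T[v,u])
E
sed -i 's/^def red.*/def red(im,roi): s=95 if im is S else 150; return mask(im,(0,s,60),(8,255,255),roi)|mask(im,(170,s,60),(180,255,255),roi)/' m1.py
```

```text
s 240 175 [  1 142 192]
s 240 185 [178 118 127]
s 235 205 [112 124 132]
s 252 205 [112 126 138]
s 335 248 [76 58 96]
s 320 258 [76 60 94]
s 365 275 [ 74  41 106]
s 370 238 [ 13  92 136]
s 345 275 [ 77  80 143]
t 216 247 [  1 219 128]
t 207 250 [  1 217 129]
t 225 240 [  1 212 114]
t 238 250 [112 170  51]
t 330 190 [ 79 114  56]
t 337 165 [ 12 149  94]
t 345 170 [ 13 147  85]
t 350 168 [ 13 149  87]
t 360 190 [ 23   8 122]
```

```bash
sed -i 's/^def red(im,roi): s=.*/def red(im,roi):\n    s=75 if im is S else 120\n    return mask(im,(0,s,30),(8,255,255),roi)|mask(im,(168,s,30),(180,255,255),roi)/; s/^blue=.*/blue=((100,70,25),(130,255,255))/; s/^gr=.*/gr=((62,32,25),(95,255,255))/; s/(5,100,40)/(5,90,30)/' m1.py
cat >> m1.py <<'E'
for n,I,L in(("top",T,(JT,GT,BT)),("side",S,(JS,GS))):
    I=cv2.resize(I,None,fx=4,fy=4)
    for M in L: cv2.drawContours(I,cv2.findContours(M,0,1)[0],-1,(255,255,255),1)
    cv2.imwrite(f"pics/_{n}.png",I[560:1240,760:1640] if n=="top" else I[600:1240,860:1640])
E
python3 m1.py 2>&1|grep -v Warn; python3 -c "
import cv2,numpy as np
a=cv2.imread('pics/_top.png');b=cv2.imread('pics/_side.png')
f=lambda i:cv2.resize(i,(400,500))
cv2.imwrite('pics/c2.png',np.hstack([f(a),f(b)]))"
```

```text
cap top est [0.47707058 0.1938838  0.131     ]
cap (array([0.47852969, 0.19665897]), np.float64(0.1589076723016905))
cap (array([0.47682985, 0.1986575 ]), np.float64(0.1970025635969237))
cap (array([0.47839786, 0.19728193]), np.float64(0.3764419880095363))
jar (array([ 0.47817977,  0.196696  , -0.13148336]), np.float64(0.2918819024924839))
jar (array([ 0.47774431,  0.19590028, -0.17129028]), np.float64(0.2918342175545298))
jar (array([ 0.47799993,  0.19644086, -0.16655522]), np.float64(0.28908121755958494))
mark [0.50096419 0.20674219 0.131     ]
[[ 0.684363   -0.09400732  0.05      ]
 [ 0.49364812 -0.12199072  0.05      ]
 [ 0.69833968 -0.17223347  0.05      ]
 [ 0.49954154 -0.19419097  0.05      ]]
dock (array([ 0.59430436, -0.14653045,  0.14161453,  0.01890724]), np.float64(0.14025578852279752))
dock (array([ 0.5955065 , -0.14371154,  0.17288561,  0.0146474 ]), np.float64(0.1784397236794266))
dock (array([ 0.59397747, -0.14664626,  0.14668166,  0.01659583]), np.float64(0.3522633895218079))
stop (array([0.06234375]), np.float64(0.3097285449334008))
stop (array([0.06234375]), np.float64(0.3097285449334008))
```

View pics/c2.png

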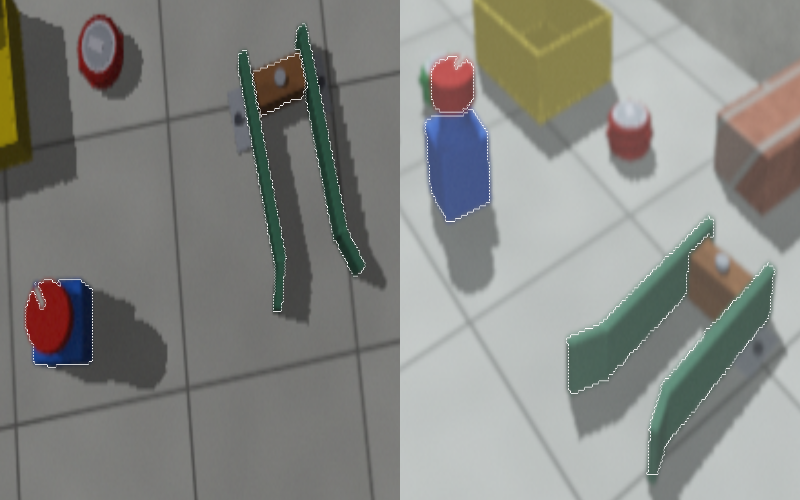

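```bash
cat > m2.py <<'E'
from fit import *
from scipy.spatial.transform import Rotation as Ro
s=bot.sense(); print(np.round(Ro.from_rotvec(s["tool_rot"]).as_matrix(),3))
T,S=optics.camera("top"),optics.camera("side")
def red(im,roi):
    s=75 if im is S else 120
    return mask(im,(0,s,30),(8,255,255),roi)|mask(im,(168,s,30),(180,255,255),roi)
blue=((100,70,25),(130,255,255))
wh=lambda roi:mask(T,(0,0,110),(180,110,255),roi)
JT=red(T,(195,225,245,275))|mask(T,*blue,(195,225,245,275))
JT=cv2.morphologyEx(JT,cv2.MORPH_CLOSE,np.ones((33,33),np.uint8)); JS=red(S,(220,160,265,220))|mask(S,*blue,(225,160,265,225))
JS=cv2.morphologyEx(JS,cv2.MORPH_CLOSE,np.ones((17,17),np.uint8))
sh=np.vstack([box(-.035,.035,-.035,.035,.0735,.074),cyl(.0205,.09,.1)])
jp=lambda p:[pose(box(-.035,.035,-.035,.035,0,.074),p),pose(cyl(.029,.103,.131),p),pose(sh,p)]
for k,ms in(("t",{"top":JT}),("s",{"side":JS}),("b",{"top":JT,"side":JS})):
  for y in(-.3,-.1,.1):print(k,fit(jp,ms,[.478,.1966,y],[.008,.008,.15]))
h=hsv(T)[232:250,203:222]; print(h[...,1])
E
python3 m2.py
```

```text
[[ 0.24   0.    -0.971]
 [ 0.971  0.     0.24 ]
 [ 0.    -1.     0.   ]]
t (array([ 0.4784531 ,  0.19587844, -0.11611835]), np.float64(0.06688159807826032))
t (array([ 0.47834497,  0.19598597, -0.11255848]), np.float64(0.0666287375940325))
t (array([ 0.47856351,  0.19663274, -0.11350498]), np.float64(0.06454263859915292))
s (array([ 0.47704186,  0.19846753, -0.2300563 ]), np.float64(0.07947805456702253))
s (array([ 0.47774493,  0.19967212, -0.22334603]), np.float64(0.0804665875840253))
s (array([ 0.47761401,  0.19849929, -0.24613755]), np.float64(0.08066429418742586))
b (array([ 0.47823122,  0.19675094, -0.15021672]), np.float64(0.17803364341737493))
b (array([ 0.47828494,  0.19696355, -0.15191368]), np.float64(0.17731154376349834))
b (array([ 0.47831694,  0.19693876, -0.15278356]), np.float64(0.17770695697029948))
[[  6   4   4   2   6   2   6   6   6   4   6   4   2   6   4   6   6   6
    4]
 [  6   2   6   4   6   6   4   6   4   4   2   4   2   4   6   4   6   4
    6]
 [  4   6   2   4   6   6   8   6   4   4  17  35  43  41  49  46  31   9
   16]
 [  6   6   6   6   6   9  27 
[... 485 characters left out ...]
  76  13  18  86 174 219 217 217 212 217 225
  213]
 [  8  46 136 208 213 225 210 154  67  11  23 118 213 219 217 221 212 215
  219]
 [ 19  83 199 212 211 213 209 210 147  32  23 115 208 225 209 210 209 219
  223]
 [ 50 134 205 217 214 213 217 221 184  82  94 164 212 223 210 213 211 229
  227]
 [ 63 179 213 215 215 210 213 213 209 211 206 210 210 219 217 217 223 213
  219]
 [ 63 192 217 206 215 217 221 212 215 215 214 216 211 212 223 215 213 214
  219]
 [ 64 207 210 208 217 215 218 219 221 215 217 210 210 208 211 213 221 221
  217]
 [ 62 215 221 210 213 217 210 216 215 215 212 221 221 200 217 211 217 212
  213]
 [ 63 215 210 212 217 212 202 212 212 213 223 213 213 208 213 206 213 223
  229]]
```

```bash
python3 -m pendant '[{"xyz":[0.1154,-0.1122,0],"turn":[0,0,-0.0211],"claw":1},{"xyz":[0.1154,-0.1122,0],"turn":[0,0,-0.0211],"claw":1},{"xyz":[0.1154,-0.1122,0],"turn":[0,0,-0.0211],"claw":1},{"xyz":[0.1154,-0.1122,0],"turn":[0,0,-0.0211],"claw":1},{"xyz":[0.1154,-0.1122,0],"turn":[0,0,-0.0211],"claw":1},{"xyz":[0.1154,-0.1122,0],"turn":[0,0,-0.0211],"claw":1},{"xyz":[0.1154,-0.1122,0],"turn":[0,0,-0.0211],"claw":1},{"xyz":[0.1154,-0.1122,0],"turn":[0,0,-0.0211],"claw":1},{"xyz":[0.1154,-0.1122,0],"turn":[0,0,-0.0211],"claw":1},{"xyz":[0.1154,-0.1122,0],"turn":[0,0,-0.0211],"claw":1},{"xyz":[0,0,0],"turn":[0,0,0],"claw":1},{"xyz":[0,0,0],"turn":[0,0,0],"claw":1}]'; cat > st.py <<'E'
from h import *
from scipy.spatial.transform import Rotation as Ro
s=bot.sense();R=Ro.from_rotvec(s["tool_rot"]).as_matrix()
print("t %.2f"%s["time"],"pos",np.round(s["tool_pos"],4),"jawyaw %.2f"%np.degrees(np.arctan2(R[1,0],R[0,0])),"down",np.round(R[:,1],3),"q",np.round(s["q"],2))
print("F",np.round(s["force"],1),"M",np.round(s["wrist_torque"],2),"gap %.4f"%s["finger_gap"])
E
python3 st.py
```

```text
time: 2.15
tool_pos: [0.4781, 0.1975, 0.2033]
tool_rot: [-1.57, -0.002, 0.003]
force: [-0.3, 0.2, -0.9]
finger_gap: 0.0851
t 2.15 pos [0.4781 0.1975 0.2033] jawyaw 0.16 down [-0.001  0.    -1.   ] q [0.28 0.01 1.45 0.   1.68 0.28]
F [-0.3  0.2 -0.9] M [ 0.04  0.01 -0.03] gap 0.0851
```

```bash
python3 -m pendant '[{"xyz":[0,-0.002,-0.08],"turn":[0,0,0],"claw":1},{"xyz":[0,0,-0.08],"turn":[0,0,0],"claw":1},{"xyz":[0,0,-0.06],"turn":[0,0,0],"claw":1},{"xyz":[0,0,-0.05],"turn":[0,0,0],"claw":1},{"xyz":[0,0,-0.03],"turn":[0,0,0],"claw":1},{"xyz":[0,0,-0.02],"turn":[0,0,0],"claw":1},{"xyz":[0,0,0],"turn":[0,0,0],"claw":1}]'; python3 st.py; python3 -m pendant '[{"xyz":[0,0,0],"turn":[0,0,0],"claw":-1},{"xyz":[0,0,0],"turn":[0,0,0],"claw":-1},{"xyz":[0,0,0],"turn":[0,0,0],"claw":-1},{"xyz":[0,0,0],"turn":[0,0,0],"claw":-1},{"xyz":[0,0,0],"turn":[0,0,0],"claw":-1},{"xyz":[0,0,0],"turn":[0,0,0],"claw":-1},{"xyz":[0,0,0],"turn":[0,0,0],"claw":-1},{"xyz":[0,0,0],"turn":[0,0,0],"claw":-1}]'; python3 st.py
```

```text
time: 3.02
tool_pos: [0.4785, 0.1967, 0.1072]
tool_rot: [-1.571, -0.002, 0.002]
force: [0.3, 0.4, -0.1]
finger_gap: 0.0852
t 3.02 pos [0.4785 0.1967 0.1072] jawyaw 0.13 down [-0. -0. -1.] q [ 0.28  0.05  1.6  -0.    1.49  0.28]
F [ 0.3  0.4 -0.1] M [-0.02 -0.02  0.02] gap 0.0852
time: 4.03
tool_pos: [0.4784, 0.1967, 0.1073]
tool_rot: [-1.571, -0.002, 0.002]
force: [-0.4, -0.6, -0.3]
finger_gap: 0.0003
t 4.03 pos [0.4784 0.1967 0.1073] jawyaw 0.13 down [ 0. -0. -1.] q [ 0.28  0.05  1.6  -0.    1.49  0.28]
F [-0.4 -0.6 -0.3] M [0.03 0.02 0.02] gap 0.0003
```

```bash
python3 - <<'E'
from h import *
im=np.zeros((480,800,3),np.uint8)
im[:480,:400]=crop("side",190,120,100,120,4); im[:400,400:]=crop("top",180,200,100,100,4)
cv2.imwrite("pics/c3.png",im)
print(proj("top",[[.4783,.1968,.107]]),proj("side",[[.4783,.1968,.107]]))
E
```

```text
[[217.72601314 247.88319576]] [[241.15272276 179.5822808 ]]
```

View pics/c3.png

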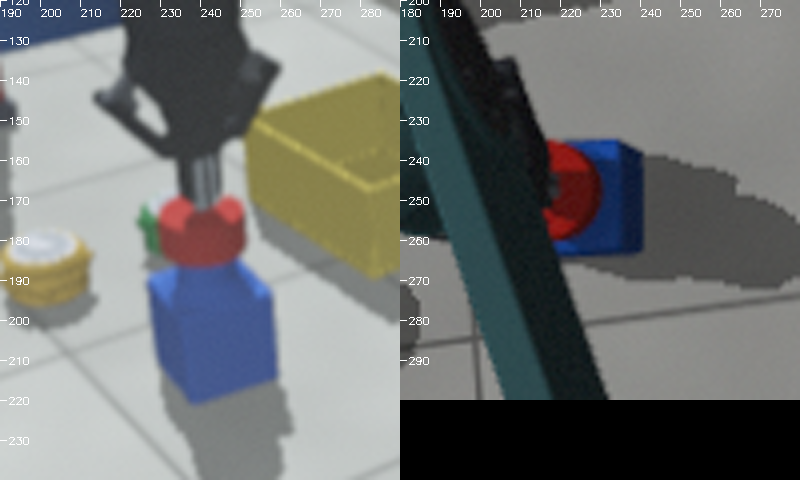

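The side view shows the shut fingertips at (241,171), on or just above the cap's top, though the reported TCP is well below it. I check the reported height against the pictures.

```bash
python3 - <<'E'
from h import *
for z in(.097,.11,.12,.131,.14,.15): print(z,proj("side",[[.4784,.1967,z]])[0],proj("top",[[.4784,.1967,z]])[0])
for z in(.18,.191,.204,.22,.235,.25): print("start",z,proj("side",[[.132,.5333,z]])[0])
a=cv2.imread("pics/side0.png")[60:160,10:110]; cv2.imwrite("pics/c4.png",cv2.resize(np.hstack([a,optics.camera("side")[120:220,190:290]]),None,fx=4,fy=4,interpolation=cv2.INTER_CUBIC))
E
```

```text
0.097 [241.53310634 182.7749717 ] [218.77444983 248.13692265]
0.11 [241.10347802 178.6231956 ] [217.45693318 247.74431495]
0.12 [240.7689456  175.39114653] [216.41817893 247.43469295]
0.131 [240.39681794 171.79664992] [215.24921564 247.08617197]
0.14 [240.08906932 168.82462644] [214.27159184 246.79462677]
0.15 [239.74360641 165.48904835] [213.16221692 246.46371235]
start 0.18 [ 65.85151758 143.79271422]
start 0.191 [ 64.47314488 140.0425528 ]
start 0.204 [ 62.82308764 135.55435934]
start 0.22 [ 60.7602161  129.94505327]
start 0.235 [ 58.79338301 124.59870198]
start 0.25 [ 56.79389343 119.16538937]
```

View pics/c4.png

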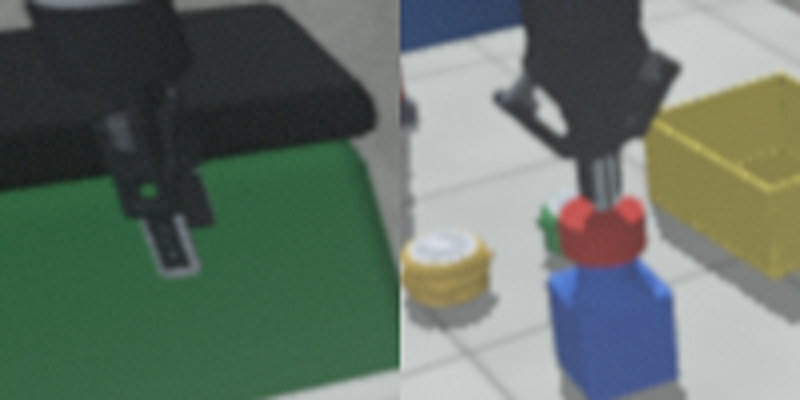

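The shut tips sit at the cap's axis at z≈0.131 in both views. So the real fingertips stand about 34 mm higher than the reported TCP implies. The lateral position agrees. I open, go about 33 mm lower and regrip, watching the force.

```bash
python3 -m pendant '[{"xyz":[0,0,0.05],"turn":[0,0,0],"claw":1},{"xyz":[0,0,0],"turn":[0,0,0],"claw":1},{"xyz":[0,0,0],"turn":[0,0,0],"claw":1},{"xyz":[0,0,0],"turn":[0,0,0],"claw":1},{"xyz":[0,0,0],"turn":[0,0,0],"claw":1},{"xyz":[0,0,0],"turn":[0,0,0],"claw":1}]'; python3 -m pendant '[{"xyz":[0,0,-0.04],"turn":[0,0,0],"claw":1},{"xyz":[0,0,-0.03],"turn":[0,0,0],"claw":1},{"xyz":[0,0,-0.02],"turn":[0,0,0],"claw":1},{"xyz":[0,0,-0.015],"turn":[0,0,0],"claw":1},{"xyz":[0,0,0],"turn":[0,0,0],"claw":1}]'; python3 -m pendant '[{"xyz":[0,0,-0.015],"turn":[0,0,0],"claw":1},{"xyz":[0,0,-0.015],"turn":[0,0,0],"claw":1},{"xyz":[0,0,-0.015],"turn":[0,0,0],"claw":1},{"xyz":[0,0,0],"turn":[0,0,0],"claw":1}]'; python3 st.py
```

```text
time: 4.92
tool_pos: [0.4783, 0.1967, 0.1221]
tool_rot: [-1.571, -0.002, 0.002]
force: [0.2, -0.0, -0.7]
finger_gap: 0.0855
time: 5.55
tool_pos: [0.4782, 0.1966, 0.0904]
tool_rot: [-1.571, -0.001, 0.002]
force: [-0.4, -0.3, 0.0]
finger_gap: 0.0854
time: 6.05
tool_pos: [0.478, 0.1966, 0.0767]
tool_rot: [-1.571, -0.001, 0.003]
force: [0.7, 0.5, -0.5]
finger_gap: 0.0857
t 6.05 pos [0.478  0.1966 0.0767] jawyaw 0.13 down [-0.001 -0.    -1.   ] q [ 0.28  0.08  1.64 -0.    1.43  0.28]
F [ 0.7  0.5 -0.5] M [-0.    0.02  0.02] gap 0.0857
```

```bash
python3 - <<'E'
from h import *
cv2.imwrite("pics/c5.png",crop("side",190,120,100,110,5))
E
```

```text
(no output)
```

View pics/c5.png

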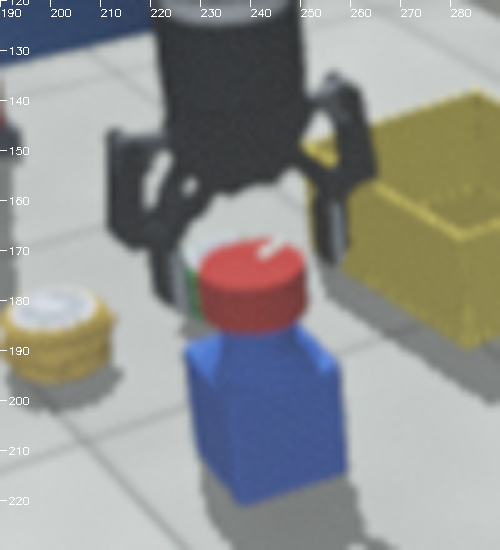

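The side view shows the open fingers straddling the cap, tips at (223,182) and (257,173), level with the lower half of the cap, palm clear of its top. I close now.

```bash
python3 -m pendant '[{"xyz":[0,0,-0.007],"turn":[0,0,0],"claw":1},{"xyz":[0,0,0],"turn":[0,0,0],"claw":-1},{"xyz":[0,0,0],"turn":[0,0,0],"claw":-1},{"xyz":[0,0,0],"turn":[0,0,0],"claw":-1},{"xyz":[0,0,0],"turn":[0,0,0],"claw":-1},{"xyz":[0,0,0],"turn":[0,0,0],"claw":-1},{"xyz":[0,0,0],"turn":[0,0,0],"claw":-1}]'; python3 st.py; python3 -m pendant '[{"xyz":[0,0,0.03],"turn":[0,0,0],"claw":-1},{"xyz":[0,0,0.06],"turn":[0,0,0],"claw":-1},{"xyz":[0,0,0.08],"turn":[0,0,0],"claw":-1},{"xyz":[0,0,0.08],"turn":[0,0,0],"claw":-1},{"xyz":[0,0,0.05],"turn":[0,0,0],"claw":-1},{"xyz":[0,0,0],"turn":[0,0,0],"claw":-1},{"xyz":[0,0,0],"turn":[0,0,0],"claw":-1}]'; python3 st.py
```

```text
time: 6.98
tool_pos: [0.4783, 0.1967, 0.0757]
tool_rot: [-1.571, -0.002, 0.002]
force: [-3.1, -0.9, 5.4]
finger_gap: 0.0568
t 6.97 pos [0.4783 0.1967 0.0757] jawyaw 0.13 down [-0.  0. -1.] q [0.28 0.08 1.64 0.   1.43 0.28]
F [-3.1 -0.9  5.4] M [-0.04  0.54 -0.02] gap 0.0568
time: 7.85
tool_pos: [0.4777, 0.1965, 0.1639]
tool_rot: [-1.572, 0.0, 0.003]
force: [-0.5, -0.6, -8.4]
finger_gap: 0.0561
t 7.85 pos [0.4777 0.1965 0.1639] jawyaw 0.12 down [-0.002 -0.001 -1.   ] q [ 0.28  0.03  1.51 -0.    1.61  0.28]
F [-0.5 -0.6 -8.4] M [ 0.02  0.03 -0.01] gap 0.0561
```

```bash
python3 -m pendant '[{"xyz":[-0.012,-0.05,0],"turn":[0,0,0.004],"claw":-1},{"xyz":[-0.02,-0.09,0],"turn":[0,0,0.004],"claw":-1},{"xyz":[-0.0273,-0.124,0],"turn":[0,0,0.004],"claw":-1},{"xyz":[-0.0273,-0.124,0],"turn":[0,0,0.004],"claw":-1},{"xyz":[-0.0273,-0.124,0],"turn":[0,0,0.004],"claw":-1},{"xyz":[-0.0273,-0.124,0],"turn":[0,0,0.004],"claw":-1},{"xyz":[-0.0273,-0.124,0],"turn":[0,0,0.004],"claw":-1},{"xyz":[-0.0273,-0.124,0],"turn":[0,0,0.004],"claw":-1},{"xyz":[-0.0273,-0.124,0],"turn":[0,0,0.004],"claw":-1},{"xyz":[-0.0273,-0.112,0],"turn":[0,0,0.004],"claw":-1},{"xyz":[-0.018,-0.09,0],"turn":[0,0,0.0031],"claw":-1},{"xyz":[-0.011,-0.05,0],"turn":[0,0,0],"claw":-1},{"xyz":[0,-0.004,-0.08],"turn":[0,0,0],"claw":-1},{"xyz":[0,0,-0.08],"turn":[0,0,0],"claw":-1},{"xyz":[0,0,-0.06],"turn":[0,0,0],"claw":-1},{"xyz":[0,0,0],"turn":[0,0,0],"claw":-1},{"xyz":[0,0,0],"turn":[0,0,0],"claw":-1}]'; python3 st.py
cat > m3.py <<'E'
from fit import *
import sys
z0=float(sys.argv[1]); s=bot.sense(); tp=s["tool_pos"]
S=optics.camera("side");T=optics.camera("top")
b=((100,70,25),(130,255,255))
def red(im,lo,roi): return mask(im,(0,lo,30),(8,255,255),roi)|mask(im,(168,lo,30),(180,255,255),roi)
def roi(n):
    P=proj(n,pose(box(-.05,.05,-.05,.05,z0,z0+.135),[tp[0],tp[1],0])); a,c=P.min(0).astype(int),P.max(0).astype(int)+1
    return max(a[0],0),max(a[1],0),c[0],c[1]
body=np.vstack([box(-.035,.035,-.035,.035,0,.074),cyl(.0205,.09,.1)])
jp=lambda p:[pose(box(-.035,.035,-.035,.035,z0,z0+.074),p)]
out={}
for n,I,m in(("side",S,70),("top",T,70)):
    M=mask(I,*b,roi(n)); print(n,roi(n),M.sum()//16); out[n]=M
# body corners only: fit body hull + shoulder
jp=lambda p:[pose(body+[0,0,z0],p)]
for y in(.0,.15,.3): print(fit(jp,{"side":out["side"]},[tp[0],tp[1],y],[.006,.006,.1]))
yy=np.arange(-.1,.4,.04)
im=np.zeros((480,800,3),np.uint8); x0,y0,x1,y1=roi("side"); c=crop("side",x0,y0,90,110,4); im[:440,:360]=c
x0,y0,x1,y1=roi("top"); c=crop("top",x0,y0,100,110,4); im[:440,400:800]=c
cv2.imwrite(sys.argv[2],im)
E
python3 m3.py 0.021 pics/c6.png
```

```text
time: 9.98
tool_pos: [0.3951, -0.1825, 0.0998]
tool_rot: [-1.56, -0.215, 0.214]
force: [-0.0, -0.0, -6.2]
finger_gap: 0.0561
t 9.97 pos [ 0.3951 -0.1825  0.0998] jawyaw 15.66 down [ 0.001 -0.    -1.   ] q [-0.56 -0.13  1.79  0.    1.48 -0.84]
F [-0.  -0.  -6.2] M [-0.01 -0.01  0.01] gap 0.0561
side (np.int64(258), np.int64(227), np.int64(334), np.int64(328)) 1727
top (np.int64(352), np.int64(235), np.int64(411), np.int64(287)) 221
(array([ 0.39734182, -0.17862442,  0.1370505 ]), np.float64(0.30638451799602096))
(array([ 0.39590796, -0.17744968,  0.23259802]), np.float64(0.30859106529209623))
(array([ 0.39530263, -0.18031253,  0.36141844]), np.float64(0.30663772834147224))
```

View pics/c6.png

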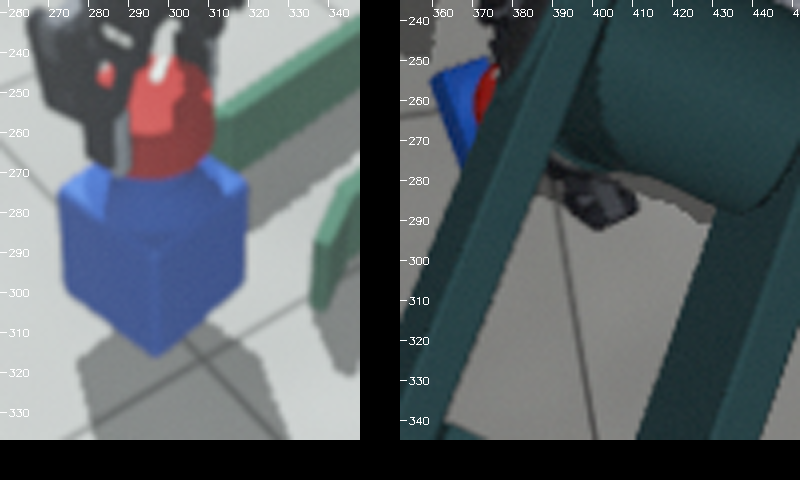

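```bash
python3 - <<'E'
from h import *
from scipy.optimize import least_squares
px=np.array([(296.75,315.75),(319.25,297.5),(274.5,299),(273,274.5),(320,273)])
P=np.array([(-1,-1,0),(1,-1,0),(-1,1,0),(-1,1,.074),(1,-1,.074)],float);P[:,:2]*=.035
def f(p):
    c,s=np.cos(p[2]),np.sin(p[2]);Q=P.copy();Q[:,0]=p[0]+c*P[:,0]-s*P[:,1];Q[:,1]=p[1]+s*P[:,0]+c*P[:,1];Q[:,2]+=p[3]
    return (proj("side",Q)-px).ravel()
r=least_squares(f,[.395,-.18,.15,.024]);print(r.x,np.round(r.fun,1))
d=np.load("dock.npy");print(d)
for q in(r.x[:2],bot.sense()["tool_pos"][:2]):
    e=q-d[:2];c,s=np.cos(d[2]),np.sin(d[2]);print("dock frame",c*e[0]+s*e[1],-s*e[0]+c*e[1])
E
```

```text
[ 0.41985946 -0.14750554  0.18229504 -0.01985671] [ 0.4  0.2 -0.2  0.2  0.  -0.1  0.  -0.3 -0.2  0. ]
[ 0.59397747 -0.14664626  0.14668166  0.01659583]
dock frame -0.17237383965242592 0.024598380510552815
dock frame -0.20183839379000498 -0.006754517745007963
```

```bash
python3 - <<'E'
from fit import *
from scipy.optimize import least_squares
px=np.array([(296.75,315.75),(319.25,297.5),(274.5,299),(273,274.5),(320,273)])
P=np.array([(-1,-1,0),(1,-1,0),(-1,1,0),(-1,1,.074),(1,-1,.074)],float)
def f(p,z):
    k=p[3];c,s=np.cos(p[2]),np.sin(p[2]);Q=P.copy();Q[:,0]=p[0]+k*(c*P[:,0]-s*P[:,1]);Q[:,1]=p[1]+k*(s*P[:,0]+c*P[:,1]);Q[:,2]+=z
    return (proj("side",Q)-px).ravel()
for z in(.015,.024):
    r=least_squares(f,[.395,-.18,.15,.035],args=(z,));print(z,r.x,np.round(r.fun,1))
S=optics.camera("side");M=mask(S,(100,70,25),(130,255,255),(255,262,335,330))
for k in(.035,.0345):
  for z0 in(.018,.024):
    for y in(.0,.25):
      print(k,z0,fit(lambda p:[pose(np.vstack([box(-k,k,-k,k,z0,z0+.074),cyl(.0205,z0+.09,z0+.1)]),p)],{"side":M},[.395,-.18,y],[.006,.006,.1]))
E
```

```text
0.015 [ 0.40042899 -0.1758758   0.18249243  0.03291423] [ 0.4  0.7 -0.2  0.7  0.1  0.5  0.  -1.2 -0.3 -0.9]
0.024 [ 0.395405   -0.18321057  0.18255771  0.03234985] [ 0.4  0.9 -0.3  0.9  0.1  0.7  0.  -1.5 -0.3 -1.2]
0.035 0.018 (array([ 0.39964213, -0.17589707,  0.1120768 ]), np.float64(0.29606977417486974))
0.035 0.018 (array([ 0.39681424, -0.17725498,  0.30304802]), np.float64(0.29530978575564565))
0.035 0.024 (array([ 0.39615915, -0.18139519,  0.12268453]), np.float64(0.321656050955414))
0.035 0.024 (array([ 0.39350623, -0.18150785,  0.32346488]), np.float64(0.32187319050376373))
0.0345 0.018 (array([ 0.39892455, -0.17668596,  0.14442455]), np.float64(0.27826433121019106))
0.0345 0.018 (array([ 0.39713852, -0.17816756,  0.30587191]), np.float64(0.27645483497394324))
0.0345 0.024 (array([ 0.39633701, -0.18092155,  0.12967827]), np.float64(0.3013896931094383))
0.0345 0.024 (array([ 0.39458543, -0.18113675,  0.29357965]), np.float64(0.2997973364215402))
```

```bash
python3 -m pendant '[{"xyz":[-0.003,0.022,-0.035],"turn":[0,0,-0.002],"claw":-1},{"xyz":[0,0,-0.035],"turn":[0,0,0],"claw":-1},{"xyz":[0.04,0.006,0],"turn":[0,0,0],"claw":-1},{"xyz":[0.04,0.006,0],"turn":[0,0,0],"claw":-1},{"xyz":[0.04,0.006,0],"turn":[0,0,0],"claw":-1},{"xyz":[0,0,0],"turn":[0,0,0],"claw":-1}]'; python3 st.py;  python3 -m pendant '[{"xyz":[0.04,0.006,0],"turn":[0,0,0],"claw":-1},{"xyz":[0.04,0.006,0],"turn":[0,0,0],"claw":-1},{"xyz":[0.04,0.006,0],"turn":[0,0,0],"claw":-1},{"xyz":[0.04,0.006,0],"turn":[0,0,0],"claw":-1},{"xyz":[0.04,0.006,0],"turn":[0,0,0],"claw":-1},{"xyz":[0,0,0],"turn":[0,0,0],"claw":-1}]'; python3 st.py
```

```text
time: 10.98
tool_pos: [0.4308, -0.1704, 0.0782]
tool_rot: [-1.561, -0.206, 0.205]
force: [-0.7, 0.2, -7.9]
finger_gap: 0.0566
t 10.97 pos [ 0.4308 -0.1704  0.0782] jawyaw 14.99 down [ 0.  0. -1.] q [-0.5  -0.05  1.76  0.    1.43 -0.76]
F [-0.7  0.2 -7.9] M [-0.01  0.03 -0.01] gap 0.0566
time: 11.72
tool_pos: [0.4906, -0.1614, 0.0782]
tool_rot: [-1.561, -0.205, 0.205]
force: [0.2, -0.3, -7.6]
finger_gap: 0.0565
t 11.72 pos [ 0.4906 -0.1614  0.0782] jawyaw 14.97 down [ 0. -0. -1.] q [-0.43  0.07  1.64  0.    1.43 -0.69]
F [ 0.2 -0.3 -7.6] M [-0.    0.03 -0.04] gap 0.0565
```

```bash
python3 -m pendant '[{"xyz":[0.04,0.0059,0],"turn":[0,0,0],"claw":-1},{"xyz":[0.04,0.0059,0],"turn":[0,0,0],"claw":-1},{"xyz":[0.04,0.0059,0],"turn":[0,0,0],"claw":-1},{"xyz":[0,0,0],"turn":[0,0,0],"claw":-1}]'; python3 st.py;  python3 -m pendant '[{"xyz":[0.04,0.0059,0],"turn":[0,0,0],"claw":-1},{"xyz":[0.04,0.0059,0],"turn":[0,0,0],"claw":-1},{"xyz":[0.04,0.0059,0],"turn":[0,0,0],"claw":-1},{"xyz":[0,0,0],"turn":[0,0,0],"claw":-1}]'; python3 st.py; python3 -m pendant '[{"xyz":[0.02,0.003,-0.004],"turn":[0,0,0],"claw":-1},{"xyz":[0,0,-0.003],"turn":[0,0,0],"claw":-1},{"xyz":[0,0,-0.002],"turn":[0,0,0],"claw":-1},{"xyz":[0,0,0],"turn":[0,0,0],"claw":-1}]'; python3 st.py
```

```text
time: 12.22
tool_pos: [0.5268, -0.1561, 0.0783]
tool_rot: [-1.561, -0.205, 0.205]
force: [-0.2, 0.0, -7.4]
finger_gap: 0.0566
t 12.22 pos [ 0.5268 -0.1561  0.0783] jawyaw 14.97 down [ 0. -0. -1.] q [-0.39  0.14  1.56  0.    1.44 -0.65]
F [-0.2  0.  -7.4] M [ 0.    0.08 -0.01] gap 0.0566
time: 12.72
tool_pos: [0.5628, -0.1507, 0.0782]
tool_rot: [-1.561, -0.205, 0.205]
force: [-0.8, 0.2, -7.7]
finger_gap: 0.0567
t 12.72 pos [ 0.5628 -0.1507  0.0782] jawyaw 14.97 down [ 0.  0. -1.] q [-0.36  0.21  1.48  0.    1.45 -0.62]
F [-0.8  0.2 -7.7] M [-0.03  0.03  0.01] gap 0.0567
time: 13.22
tool_pos: [0.5677, -0.15, 0.0759]
tool_rot: [-1.561, -0.205, 0.204]
force: [-0.6, 0.4, -6.6]
finger_gap: 0.0569
t 13.22 pos [ 0.5677 -0.15    0.0759] jawyaw 14.92 down [ 0.001 -0.    -1.   ] q [-0.35  0.23  1.47  0.    1.45 -0.62]
F [-0.6  0.4 -6.6] M [ 0.07 -0.06 -0.04] gap 0.0569
```

```bash
python3 -m pendant '[{"xyz":[0,0,-0.002],"turn":[0,0,0],"claw":-1},{"xyz":[0,0,-0.001],"turn":[0,0,0],"claw":-1},{"xyz":[0,0,0],"turn":[0,0,0],"claw":-1}]'; python3 -m pendant '[{"xyz":[0.02,0.003,0],"turn":[0,0,0],"claw":-1},{"xyz":[0.02,0.003,0],"turn":[0,0,0],"claw":-1},{"xyz":[0.02,0.003,0],"turn":[0,0,0],"claw":-1},{"xyz":[0,0,0],"turn":[0,0,0],"claw":-1}]'; python3 -m pendant '[{"xyz":[0.02,0.003,0],"turn":[0,0,0],"claw":-1},{"xyz":[0.01,0.0015,0],"turn":[0,0,0],"claw":-1},{"xyz":[0,0,0],"turn":[0,0,0],"claw":-1}]'; python3 st.py
```

```text
time: 13.6
tool_pos: [0.5679, -0.1501, 0.0758]
tool_rot: [-1.562, -0.205, 0.204]
force: [-3.2, 1.5, 0.4]
finger_gap: 0.0565
time: 14.1
tool_pos: [0.5863, -0.1482, 0.0758]
tool_rot: [-1.563, -0.205, 0.204]
force: [-4.6, -2.2, 4.1]
finger_gap: 0.057
time: 14.48
tool_pos: [0.5943, -0.1468, 0.0759]
tool_rot: [-1.563, -0.204, 0.205]
force: [-6.6, -2.7, 7.3]
finger_gap: 0.0563
t 14.47 pos [ 0.5943 -0.1468  0.0759] jawyaw 14.91 down [-0.001 -0.002 -1.   ] q [-0.33  0.28  1.4  -0.    1.46 -0.59]
F [-6.6 -2.7  7.3] M [-0.34  1.35 -0.  ] gap 0.0563
```

```bash
python3 -m pendant '[{"xyz":[0,0,0.001],"turn":[0,0,0],"claw":-1},{"xyz":[0.01,0.0015,0],"turn":[0,0,0],"claw":-1},{"xyz":[0,0,0],"turn":[0,0,0],"claw":-1}]'; python3 -m pendant '[{"xyz":[0.007,0.001,0],"turn":[0,0,0],"claw":-1},{"xyz":[0,0,0],"turn":[0,0,0],"claw":-1}]';python3 -m pendant '[{"xyz":[0.007,0.001,0],"turn":[0,0,0],"claw":-1},{"xyz":[0,0,0],"turn":[0,0,0],"claw":-1}]'; python3 st.py
```

```text
time: 14.85
tool_pos: [0.5977, -0.1462, 0.0759]
tool_rot: [-1.562, -0.205, 0.204]
force: [-4.9, -2.4, 4.7]
finger_gap: 0.0567
time: 15.1
tool_pos: [0.599, -0.1459, 0.076]
tool_rot: [-1.562, -0.203, 0.205]
force: [-7.1, -1.8, 6.7]
finger_gap: 0.0564
time: 15.35
tool_pos: [0.6015, -0.1455, 0.0759]
tool_rot: [-1.562, -0.204, 0.205]
force: [-5.8, -1.4, 5.4]
finger_gap: 0.0564
t 15.35 pos [ 0.6015 -0.1455  0.0759] jawyaw 14.91 down [-0.    -0.001 -1.   ] q [-0.33  0.29  1.38 -0.    1.46 -0.59]
F [-5.8 -1.4  5.4] M [-0.34  1.31 -0.03] gap 0.0564
```

Still sliding, with steady friction of about 6 N. I keep going in 2 mm steps.

```bash
M='true'; python3 -m pendant '[{"xyz":[0.007,0.001,0],"turn":[0,0,0],"claw":-1},{"xyz":[0,0,0],"turn":[0,0,0],"claw":-1}]'; python3 -m pendant '[{"xyz":[0.007,0.001,0],"turn":[0,0,0],"claw":-1},{"xyz":[0,0,0],"turn":[0,0,0],"claw":-1}]'; python3 st.py
```

```text
time: 15.6
tool_pos: [0.603, -0.1452, 0.076]
tool_rot: [-1.562, -0.203, 0.206]
force: [-7.7, -0.6, 6.7]
finger_gap: 0.0564
time: 15.85
tool_pos: [0.6039, -0.1448, 0.0761]
tool_rot: [-1.561, -0.2, 0.208]
force: [-11.2, -0.5, 8.9]
finger_gap: 0.0565
t 15.85 pos [ 0.6039 -0.1448  0.0761] jawyaw 14.88 down [-0.005 -0.001 -1.   ] q [-0.33  0.3   1.37 -0.    1.47 -0.58]
F [-11.2  -0.5   8.9] M [-0.33  2.2  -0.13] gap 0.0565
```

```bash
python3 -m pendant '[{"xyz":[0.006,0.001,0],"turn":[0,0,0],"claw":-1},{"xyz":[0,0,0],"turn":[0,0,0],"claw":-1},{"xyz":[0,0,0],"turn":[0,0,0],"claw":-1}]'; python3 st.py; python3 -m pendant '[{"xyz":[0.006,0.001,0],"turn":[0,0,0],"claw":-1},{"xyz":[0,0,0],"turn":[0,0,0],"claw":-1},{"xyz":[0,0,0],"turn":[0,0,0],"claw":-1}]'; python3 st.py
```

```text
time: 16.23
tool_pos: [0.6047, -0.1444, 0.0762]
tool_rot: [-1.561, -0.199, 0.209]
force: [-13.0, -0.3, 10.3]
finger_gap: 0.056
t 16.23 pos [ 0.6047 -0.1444  0.0762] jawyaw 14.88 down [-0.007 -0.001 -1.   ] q [-0.32  0.3   1.37 -0.    1.47 -0.58]
F [-13.   -0.3  10.3] M [-0.26  2.64 -0.17] gap 0.0560
time: 16.6
tool_pos: [0.6052, -0.1441, 0.0763]
tool_rot: [-1.56, -0.196, 0.212]
force: [-17.2, -0.4, 12.4]
finger_gap: 0.0563
t 16.60 pos [ 0.6052 -0.1441  0.0763] jawyaw 14.88 down [-0.01  -0.001 -1.   ] q [-0.32  0.31  1.37 -0.    1.48 -0.58]
F [-17.2  -0.4  12.4] M [-0.29  3.18 -0.  ] gap 0.0563
```

The push stops: force climbs to 17 N with almost no travel, at x≈0.605, close to the predicted seat at 0.603. I ease off slightly and start unscrewing.

```bash
python3 -m pendant '[{"xyz":[-0.007,-0.001,0],"turn":[0,0,0],"claw":-1},{"xyz":[0,0,0],"turn":[0,0,0],"claw":-1}]'; python3 st.py; python3 -m pendant '[{"xyz":[0,0,0],"turn":[0,0,0.012],"claw":-1},{"xyz":[0,0,0],"turn":[0,0,0.012],"claw":-1},{"xyz":[0,0,0],"turn":[0,0,0.012],"claw":-1},{"xyz":[0,0,0],"turn":[0,0,0],"claw":-1}]'; python3 st.py;  python3 -m pendant '[{"xyz":[0,0,0],"turn":[0,0,0.012],"claw":-1},{"xyz":[0,0,0],"turn":[0,0,0.012],"claw":-1},{"xyz":[0,0,0],"turn":[0,0,0.012],"claw":-1},{"xyz":[0,0,0],"turn":[0,0,0],"claw":-1}]'; python3 st.py
```

```text
time: 16.85
tool_pos: [0.605, -0.1443, 0.0762]
tool_rot: [-1.561, -0.2, 0.208]
force: [-11.0, -0.8, 9.7]
finger_gap: 0.0562
t 16.85 pos [ 0.605  -0.1443  0.0762] jawyaw 14.89 down [-0.005 -0.    -1.   ] q [-0.32  0.3   1.37 -0.    1.47 -0.58]
F [-11.   -0.8   9.7] M [-0.21  2.32 -0.11] gap 0.0562
time: 17.35
tool_pos: [0.6051, -0.144, 0.0761]
tool_rot: [-1.536, -0.377, 0.385]
force: [-11.5, 0.6, 9.4]
finger_gap: 0.0566
t 17.35 pos [ 0.6051 -0.144   0.0761] jawyaw 27.87 down [-0.005  0.    -1.   ] q [-0.32  0.3   1.37 -0.    1.47 -0.81]
F [-11.5   0.6   9.4] M [-0.18  2.24 -0.07] gap 0.0566
time: 17.85
tool_pos: [0.6052, -0.1439, 0.0762]
tool_rot: [-1.496, -0.554, 0.561]
force: [-11.3, 1.2, 10.7]
finger_gap: 0.0565
t 17.85 pos [ 0.6052 -0.1439  0.0762] jawyaw 40.84 down [-0.005  0.    -1.   ] q [-0.32  0.3   1.37 -0.    1.47 -1.04]
F [-11.3   1.2  10.7] M [-0.12  2.24 -0.09] gap 0.0565
```

```bash
python3 - <<'E'
from h import *
p=proj("side",[[.605,-.144,.06]])[0].astype(int);print(p)
q=proj("top",[[.605,-.144,.1]])[0].astype(int);print(q)
im=np.zeros((480,800,3),np.uint8); im[:480,:400]=crop("side",p[0]-35,p[1]-45,80,96,5); im[:400,400:]=crop("top",q[0]-40,q[1]-40,80,80,5)
cv2.imwrite("pics/c7.png",im)
E
```

```text
[359 238]
[350 179]
```

View pics/c7.png

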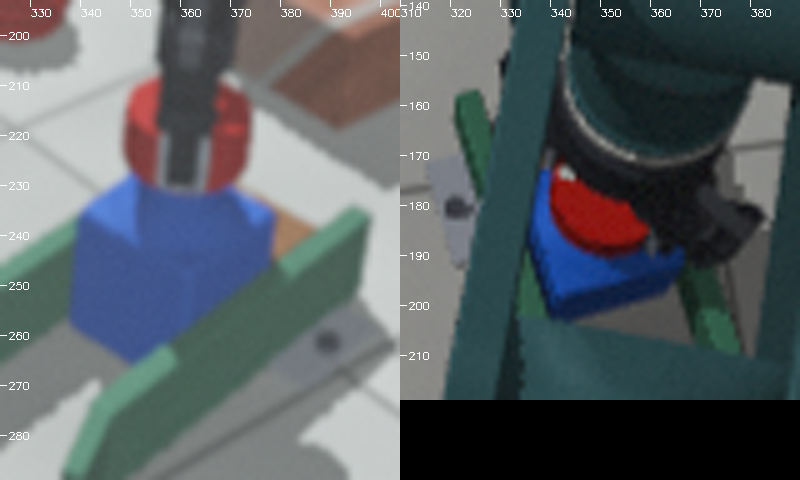

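```bash
python3 - <<'E'
from h import *
T=optics.camera("top")[164:182,336:356]; hs=cv2.cvtColor(T,cv2.COLOR_BGR2HSV)
m=(hs[...,1]<90)&(hs[...,2]>95); v,u=np.nonzero(m); print(list(zip(u+336,v+164)))
for a in((343.5,173),(344,174)):
    w=atz("top",*a,.131); d=w[:2]-[.605,-.144]; print(w,np.hypot(*d),np.degrees(np.arctan2(d[1],d[0])))
E
```

```text
[(np.int64(346), np.int64(164)), (np.int64(347), np.int64(164)), (np.int64(347), np.int64(165)), (np.int64(348), np.int64(165)), (np.int64(348), np.int64(166)), (np.int64(349), np.int64(166)), (np.int64(350), np.int64(166)), (np.int64(349), np.int64(167)), (np.int64(350), np.int64(167)), (np.int64(351), np.int64(167)), (np.int64(351), np.int64(168)), (np.int64(352), np.int64(168)), (np.int64(353), np.int64(169)), (np.int64(354), np.int64(169)), (np.int64(355), np.int64(170)), (np.int64(339), np.int64(172)), (np.int64(342), np.int64(172)), (np.int64(343), np.int64(172)), (np.int64(342), np.int64(173)), (np.int64(343), np.int64(173)), (np.int64(344), np.int64(173)), (np.int64(342), np.int64(174)), (np.int64(343), np.int64(174)), (np.int64(344), np.int64(174))]
[ 0.61516076 -0.12478477  0.131     ] 0.02173628365597138 62.13071548584505
[ 0.61252847 -0.12560981  0.131     ] 0.019871506207771523 67.73707869036902
```

The view shows the canister in the channel against the block. The mark at top (343.5,173) has bearing about 64° in the world, so the cap has turned with the gripper and the canister is held. About 30–37° remain, so I continue in shorter steps watching Fz.

```bash
python3 -m pendant '[{"xyz":[0,0,0],"turn":[0,0,0.012],"claw":-1},{"xyz":[0,0,0],"turn":[0,0,0.012],"claw":-1},{"xyz":[0,0,0],"turn":[0,0,0.012],"claw":-1},{"xyz":[0,0,0],"turn":[0,0,0.008],"claw":-1},{"xyz":[0,0,0],"turn":[0,0,0.008],"claw":-1},{"xyz":[0,0,0],"turn":[0,0,0],"claw":-1}]'; python3 st.py; python3 -m pendant '[{"xyz":[0,0,0],"turn":[0,0,0.008],"claw":-1},{"xyz":[0,0,0],"turn":[0,0,0],"claw":-1}]'; python3 -m pendant '[{"xyz":[0,0,0],"turn":[0,0,0.008],"claw":-1},{"xyz":[0,0,0],"turn":[0,0,0],"claw":-1}]'; python3 st.py
```

```text
time: 18.75
tool_pos: [0.6054, -0.1435, 0.0763]
tool_rot: [-1.412, -0.806, 0.812]
force: [-10.0, 1.1, 9.2]
finger_gap: 0.0565
t 18.75 pos [ 0.6054 -0.1435  0.0763] jawyaw 59.56 down [-0.004  0.001 -1.   ] q [-0.32  0.3   1.37 -0.    1.47 -1.36]
F [-10.    1.1   9.2] M [ 0.02  2.1  -0.08] gap 0.0565
time: 19.0
tool_pos: [0.6054, -0.1435, 0.0763]
tool_rot: [-1.396, -0.845, 0.85]
force: [-12.1, 1.0, 9.1]
finger_gap: 0.0564
time: 19.25
tool_pos: [0.6054, -0.1434, 0.0764]
tool_rot: [-1.379, -0.883, 0.888]
force: [-11.4, 0.5, 10.1]
finger_gap: 0.0565
t 19.25 pos [ 0.6054 -0.1434  0.0764] jawyaw 65.32 down [-0.004  0.001 -1.   ] q [-0.32  0.3   1.37 -0.    1.47 -1.46]
F [-11.4   0.5  10.1] M [ 0.06  2.13 -0.1 ] gap 0.0565
```

```bash
for i in 1; do python3 -m pendant '[{"xyz":[0,0,0],"turn":[0,0,0.008],"claw":-1},{"xyz":[0,0,0],"turn":[0,0,0],"claw":-1}]'; python3 -m pendant '[{"xyz":[0,0,0],"turn":[0,0,0.008],"claw":-1},{"xyz":[0,0,0],"turn":[0,0,0],"claw":-1}]';  python3 -m pendant '[{"xyz":[0,0,0],"turn":[0,0,0.008],"claw":-1},{"xyz":[0,0,0],"turn":[0,0,0],"claw":-1}]'; python3 st.py; python3 -m pendant '[{"xyz":[0,0,0],"turn":[0,0,0.008],"claw":-1},{"xyz":[0,0,0],"turn":[0,0,0],"claw":-1}]'; python3 st.py; done
```

```text
time: 19.5
tool_pos: [0.6055, -0.1435, 0.0766]
tool_rot: [-1.362, -0.922, 0.926]
force: [-11.8, 0.9, 11.4]
finger_gap: 0.0561
time: 19.75
tool_pos: [0.6056, -0.1434, 0.077]
tool_rot: [-1.344, -0.96, 0.964]
force: [-12.2, 1.2, 11.2]
finger_gap: 0.0563
time: 20.0
tool_pos: [0.6057, -0.1434, 0.0773]
tool_rot: [-1.326, -0.998, 1.002]
force: [-12.4, 1.6, 13.3]
finger_gap: 0.056
t 20.00 pos [ 0.6057 -0.1434  0.0773] jawyaw 73.96 down [-0.003  0.001 -1.   ] q [-0.32  0.3   1.37 -0.    1.47 -1.61]
F [-12.4   1.6  13.3] M [ 0.24  2.22 -0.13] gap 0.0560
time: 20.25
tool_pos: [0.6057, -0.1434, 0.0774]
tool_rot: [-1.306, -1.036, 1.04]
force: [-12.1, 2.1, 13.7]
finger_gap: 0.0562
t 20.25 pos [ 0.6057 -0.1434  0.0774] jawyaw 76.85 down [-0.003  0.001 -1.   ] q [-0.32  0.3   1.37 -0.    1.47 -1.66]
F [-12.1   2.1  13.7] M [ 0.24  2.24 -0.03] gap 0.0562
```

Fz and z are rising, so the liner is starting to push the cap up. I take a few more small steps.

```bash
python3 -m pendant '[{"xyz":[0,0,0],"turn":[0,0,0.008],"claw":-1},{"xyz":[0,0,0],"turn":[0,0,0],"claw":-1}]'; python3 -m pendant '[{"xyz":[0,0,0],"turn":[0,0,0.008],"claw":-1},{"xyz":[0,0,0],"turn":[0,0,0],"claw":-1},{"xyz":[0,0,0],"turn":[0,0,0],"claw":-1}]'; python3 st.py
```

```text
time: 20.5
tool_pos: [0.6057, -0.1433, 0.0775]
tool_rot: [-1.286, -1.074, 1.077]
force: [-12.0, 1.8, 13.4]
finger_gap: 0.0566
time: 20.88
tool_pos: [0.6057, -0.1433, 0.0776]
tool_rot: [-1.264, -1.112, 1.114]
force: [-12.4, 2.0, 13.5]
finger_gap: 0.0565
t 20.88 pos [ 0.6057 -0.1433  0.0776] jawyaw 82.60 down [-0.003  0.001 -1.   ] q [-0.32  0.3   1.37  0.    1.47 -1.77]
F [-12.4   2.   13.5] M [ 0.28  2.32 -0.06] gap 0.0565
```

```bash
python3 -m pendant '[{"xyz":[-0.004,-0.0006,0],"turn":[0,0,0],"claw":-1},{"xyz":[-0.004,-0.0006,0],"turn":[0,0,0],"claw":-1},{"xyz":[0,0,0],"turn":[0,0,0],"claw":-1}]'; python3 st.py; python3 -m pendant '[{"xyz":[0,0,0.003],"turn":[0,0,0],"claw":-1},{"xyz":[0,0,0],"turn":[0,0,0],"claw":-1}]'; python3 -m pendant '[{"xyz":[0,0,0.003],"turn":[0,0,0],"claw":-1},{"xyz":[0,0,0],"turn":[0,0,0],"claw":-1}]'; python3 st.py
```

```text
time: 21.25
tool_pos: [0.6055, -0.1435, 0.0776]
tool_rot: [-1.268, -1.116, 1.112]
force: [-6.8, 2.5, 9.7]
finger_gap: 0.0564
t 21.25 pos [ 0.6055 -0.1435  0.0776] jawyaw 82.62 down [ 0.002  0.001 -1.   ] q [-0.32  0.3   1.37  0.    1.47 -1.77]
F [-6.8  2.5  9.7] M [ 0.35  1.32 -0.07] gap 0.0564
time: 21.5
tool_pos: [0.6055, -0.1435, 0.0778]
tool_rot: [-1.267, -1.115, 1.112]
force: [-6.2, 2.0, 8.1]
finger_gap: 0.0566
time: 21.75
tool_pos: [0.6054, -0.1435, 0.0783]
tool_rot: [-1.267, -1.115, 1.112]
force: [-5.6, 1.8, 7.7]
finger_gap: 0.0567
t 21.75 pos [ 0.6054 -0.1435  0.0783] jawyaw 82.62 down [ 0.001  0.001 -1.   ] q [-0.32  0.3   1.37  0.    1.47 -1.77]
F [-5.6  1.8  7.7] M [ 0.23  1.07 -0.02] gap 0.0567
```

```bash
python3 -m pendant '[{"xyz":[0,0,0.003],"turn":[0,0,0],"claw":-1},{"xyz":[0,0,0],"turn":[0,0,0],"claw":-1}]'; python3 -m pendant '[{"xyz":[0,0,0.003],"turn":[0,0,0],"claw":-1},{"xyz":[0,0,0],"turn":[0,0,0],"claw":-1}]'; python3 -m pendant '[{"xyz":[0,0,0.003],"turn":[0,0,0],"claw":-1},{"xyz":[0,0,0],"turn":[0,0,0],"claw":-1}]'; python3 st.py
```

```text
time: 22.0
tool_pos: [0.6054, -0.1435, 0.0789]
tool_rot: [-1.267, -1.115, 1.112]
force: [-6.5, 1.1, 6.8]
finger_gap: 0.0563
time: 22.25
tool_pos: [0.6053, -0.1436, 0.0791]
tool_rot: [-1.267, -1.115, 1.113]
force: [-4.7, 1.7, 5.1]
finger_gap: 0.0563
time: 22.5
tool_pos: [0.6052, -0.1439, 0.0792]
tool_rot: [-1.266, -1.114, 1.113]
force: [-3.9, 1.4, 1.6]
finger_gap: 0.0561
t 22.50 pos [ 0.6052 -0.1439  0.0792] jawyaw 82.62 down [-0.     0.001 -1.   ] q [-0.32  0.3   1.37  0.    1.47 -1.77]
F [-3.9  1.4  1.6] M [ 0.39  0.65 -0.02] gap 0.0561
```

```bash
python3 -m pendant '[{"xyz":[0,0,0.003],"turn":[0,0,0],"claw":-1},{"xyz":[0,0,0],"turn":[0,0,0],"claw":-1}]'; python3 st.py; python3 - <<'E'
from h import *
p=(359,238);q=(350,179)
im=np.zeros((480,800,3),np.uint8); im[:480,:400]=crop("side",p[0]-35,p[1]-45,80,96,5); im[:400,400:]=crop("top",q[0]-40,q[1]-40,80,80,5)
cv2.imwrite("pics/c8.png",im)
E
```

```text
time: 22.75
tool_pos: [0.6051, -0.1443, 0.0794]
tool_rot: [-1.267, -1.113, 1.114]
force: [-2.9, 1.3, -2.0]
finger_gap: 0.0566
t 22.75 pos [ 0.6051 -0.1443  0.0794] jawyaw 82.60 down [-0.001  0.    -1.   ] q [-0.33  0.3   1.37  0.    1.47 -1.77]
F [-2.9  1.3 -2. ] M [ 0.19  0.34 -0.08] gap 0.0566
```

View pics/c8.png

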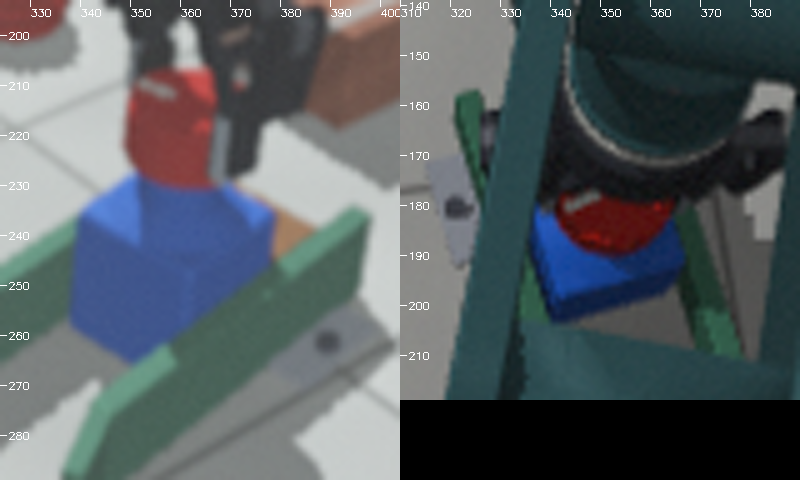

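The mark in the top view, (350,178)→(344,181), bears about 107–109° in the world, roughly 98° to the canister, past the 87° release. The z and Fz rise came where the release was expected. The remaining resistance may be sideways binding, so I relax the side load and lift carefully.

```bash
python3 -m pendant '[{"xyz":[-0.003,0.001,0],"turn":[0,0,0],"claw":-1},{"xyz":[0,0,0],"turn":[0,0,0],"claw":-1}]'; python3 st.py; python3 -m pendant '[{"xyz":[0,0,0.003],"turn":[0,0,0],"claw":-1},{"xyz":[0,0,0],"turn":[0,0,0],"claw":-1}]'; python3 -m pendant '[{"xyz":[0,0,0.003],"turn":[0,0,0],"claw":-1},{"xyz":[0,0,0],"turn":[0,0,0],"claw":-1}]'; python3 st.py
```

```text
time: 23.1
tool_pos: [0.6044, -0.1442, 0.0802]
tool_rot: [-1.268, -1.114, 1.114]
force: [-1.8, -0.4, -1.5]
finger_gap: 0.0564
t 23.10 pos [ 0.6044 -0.1442  0.0802] jawyaw 82.60 down [ 0. -0. -1.] q [-0.33  0.3   1.37 -0.    1.47 -1.77]
F [-1.8 -0.4 -1.5] M [ 0.09  0.2  -0.04] gap 0.0564
time: 23.35
tool_pos: [0.6045, -0.1442, 0.0815]
tool_rot: [-1.268, -1.114, 1.113]
force: [-1.7, 0.2, -1.6]
finger_gap: 0.0564
time: 23.6
tool_pos: [0.6044, -0.1441, 0.0823]
tool_rot: [-1.268, -1.114, 1.114]
force: [-2.0, 0.5, -1.7]
finger_gap: 0.0564
t 23.60 pos [ 0.6044 -0.1441  0.0823] jawyaw 82.61 down [ 0. -0. -1.] q [-0.33  0.29  1.37 -0.    1.48 -1.77]
F [-2.   0.5 -1.7] M [ 0.04  0.26 -0.02] gap 0.0564
```

The cap is free: Fz holds at -1.6 N, about the cap's weight, while z rises. I lift straight up.

```bash
python3 -m pendant '[{"xyz":[-0.001,0,0.005],"turn":[0,0,0],"claw":-1},{"xyz":[0,0,0.01],"turn":[0,0,0],"claw":-1},{"xyz":[0,0,0.015],"turn":[0,0,0],"claw":-1},{"xyz":[0,0,0.02],"turn":[0,0,0],"claw":-1},{"xyz":[0,0,0.025],"turn":[0,0,0],"claw":-1},{"xyz":[0,0,0.03],"turn":[0,0,0],"claw":-1},{"xyz":[0,0,0.03],"turn":[0,0,0],"claw":-1},{"xyz":[0,0,0.02],"turn":[0,0,0],"claw":-1},{"xyz":[0,0,0.012],"turn":[0,0,0],"claw":-1},{"xyz":[0,0,0],"turn":[0,0,0],"claw":-1},{"xyz":[0,0,0],"turn":[0,0,0],"claw":-1}]'; python3 st.py; python3 - <<'E'
from h import *
S=optics.camera("side");T=optics.camera("top")
im=np.zeros((600,800,3),np.uint8); im[:600,:480]=crop("side",315,160,80,100,6); im[:200,480:800]=cv2.resize(T,(320,200)); im[200:400,480:800]=cv2.resize(S,(320,200)); im[400:600,480:720]=crop("top",320,160,60,50,4)
cv2.imwrite("pics/c9.png",im)
E
```

```text
time: 24.98
tool_pos: [0.6038, -0.144, 0.1318]
tool_rot: [-1.267, -1.113, 1.114]
force: [-0.0, 1.5, -1.7]
finger_gap: 0.0568
t 24.98 pos [ 0.6038 -0.144   0.1318] jawyaw 82.61 down [-0.001  0.    -1.   ] q [-0.33  0.27  1.3   0.    1.57 -1.77]
F [-0.   1.5 -1.7] M [-0.02  0.02 -0.  ] gap 0.0568
```

View pics/c9.png

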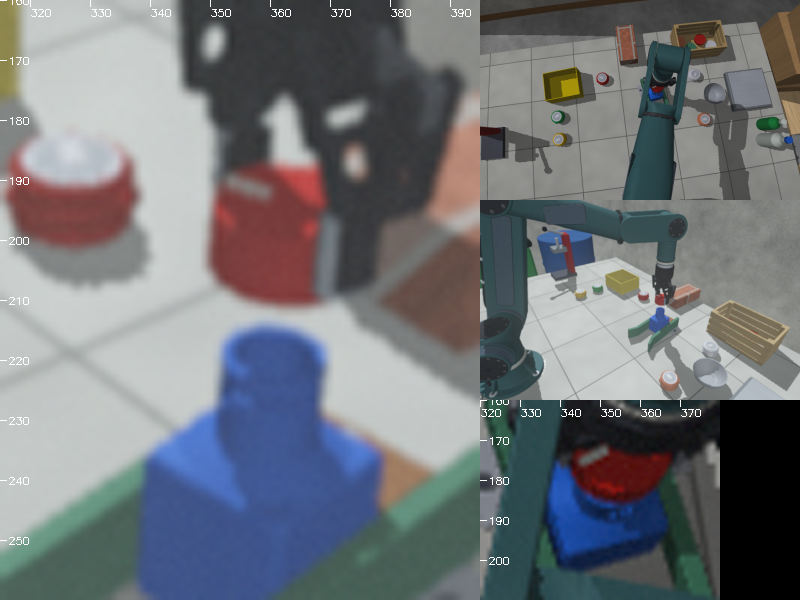

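The picture shows the neck open at (361,217), the cap level above it, the canister between the walls with the block just behind it, and the bystanders in place. I check whether the canister moved while the cap was freed.

```bash
python3 - <<'E'
from h import *
def edges(im,s,x0,y0):
    h=cv2.cvtColor(im,cv2.COLOR_BGR2HSV); o=[]
    m=cv2.inRange(h,(100,90,25),(130,255,255))>0
    for v in(238,241,244,247):
        r=m[int((v-y0)*s),:int(480 if s==6 else 400)]; u=np.nonzero(r)[0]; o.append((round(u.min()/s+x0,1),round(u.max()/s+x0,1)))
    # front vertical edge bottom: lowest blue per column 352
    for c in(342,346,350): 
        col=m[int((235-y0)*s):,int((c-x0)*s)]; o.append(round(np.nonzero(col)[0].max()/s+235,1))
    return o
for f,s,x0,y0 in(("c7",5,324,193),("c8",5,324,193),("c9",6,315,160)): print(f,edges(cv2.imread(f"pics/{f}.png"),s,x0,y0))
print("px per mm along channel",(proj("side",[[.57,-.15,.06]])-proj("side",[[.56,-.1515,.06]]))/10)
E
```

```text
c7 [(np.float64(339.4), np.float64(378.2)), (np.float64(339.0), np.float64(377.8)), (np.float64(338.6), np.float64(377.4)), (np.float64(338.4), np.float64(377.0)), np.float64(260.4), np.float64(262.6), np.float64(265.4)]
c8 [(np.float64(339.4), np.float64(378.2)), (np.float64(339.0), np.float64(377.6)), (np.float64(338.6), np.float64(377.4)), (np.float64(338.4), np.float64(377.0)), np.float64(260.4), np.float64(262.8), np.float64(265.4)]
c9 [(np.float64(339.2), np.float64(378.2)), (np.float64(338.7), np.float64(377.5)), (np.float64(338.3), np.float64(377.3)), (np.float64(338.2), np.float64(377.2)), np.float64(259.8), np.float64(259.8), np.float64(259.8)]
px per mm along channel [[ 0.28091633 -0.19776172]]
```

```bash
python3 - <<'E'
from h import *
a=cv2.imread("pics/c8.png")[:480,:400]
b=np.mean([crop("side",324,193,80,96,5).astype(float) for _ in range(4)],0)
c=cv2.imread("pics/c7.png")[:480,:400]
f=lambda i:np.float32(cv2.cvtColor(np.uint8(i),cv2.COLOR_BGR2GRAY))
for n,(y0,y1,x0,x1) in dict(jar=(215,355,60,200),dock=(300,470,80,370)).items():
    w=cv2.createHanningWindow((x1-x0,y1-y0),cv2.CV_32F)
    for k,i in(("c7-c8",c),("now-c8",b)): print(n,k,np.array(cv2.phaseCorrelate(f(a)[y0:y1,x0:x1],f(i)[y0:y1,x0:x1],w)[0])/5)
# left edge
h=lambda i:np.array([np.nonzero(cv2.inRange(cv2.cvtColor(np.uint8(i),cv2.COLOR_BGR2HSV),(100,90,25),(130,255,255))[int((v-193)*5)])[0][[0,-1]] for v in(238,241,244,247,250)])/5+324
print(h(a).T,h(b).T)
E
python3 st.py
```

```text
jar c7-c8 [ 0.06772151 -0.00376003]
jar now-c8 [-2.23303769  0.0407525 ]
dock c7-c8 [-0.01666789 -0.01634421]
dock now-c8 [-0.01300007  0.00830263]
[[339.4 339.  338.6 338.4 338.2]
 [378.2 377.6 377.4 377.  373. ]] [[339.  338.8 338.4 338.2 338. ]
 [378.  377.6 377.2 377.  373.2]]
t 25.38 pos [ 0.604  -0.1441  0.1322] jawyaw 82.61 down [-0.  0. -1.] q [-0.33  0.27  1.3   0.    1.57 -1.77]
F [ 0.7  0.1 -0.3] M [-0.02 -0.01  0.02] gap 0.0562
```

```bash
python3 -c "
from workcell import sign_off
print(sign_off())"
```

```text
the job is handed in; nothing more can be done
None
```

The cap is off and held level, and the canister is standing open in the green channel at the wooden block. I handed the job in at 25.4 s.

**What I did:** I lifted the closed canister by its cap, lowered it at the flared mouth and slid it along the channel. It stopped at x ≈ 0.605 m, where the push force rose to about 17 N with almost no further travel. I turned the cap about 68° anticlockwise. The upward push from the liner appeared at about 55–60° of turn. I eased the side load and lifted straight up.

**Last checks:**
- **Cap:** its lower edge is about 39 mm above the mouth, and the finger opening (56 mm) shows it still gripped. The wrist force was about -1.7 N vertically after the lift, roughly the cap's weight.
- **Canister:** the last picture shows it upright between the walls with the block behind it.
- **Bystanders:** the cans, tub and bowl look unmoved in the last picture; I did not measure them.

**What disagreed or failed:**
- **First grasp missed:** the fingers closed just above the cap, because the real fingertips stood about 34 mm higher than the reported tool position implied. I regripped lower.
- **Cap-mark bearing:** I measured about 30° at the start, against the stated 12–26°. The release came a little before the stated 61–75° of turn, so I went roughly 8–12° past it.
- **Canister seating:** its image edges shifted by about 0.2 pixel as the cap came free, so it may sit up to about 0.7 mm off the block. A second image-alignment check on the canister was spoiled, probably by the changed shadow, and gave nothing useful.

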